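# Mug under the flask spout, then the key sequence for a cup

### The job

Slide the mug with the blue handle along the trolley top, without lifting it, until it stands centred under the spout of the maroon flask, and let go of it. Then work the flask's keys one at a time, each pressed right down and let up again: the red lock key to unlock, the big white dispense key held down for at least two seconds, and the red key once more to lock. Press no other key, never press dispense without the mug under the spout, and leave the plain mug, tumbler and lid where they stand.

Things in the scene. Friction and masses are not known exactly. Their poses are not given: they have to be found in the camera images.
- flask: maroon electric push-button vacuum flask, fixed; position and yaw vary. Round body 210 mm across, 206 mm high, under a head that carries the keys on top and juts forward over the spout. Origin: centre of the underside; z up; its own -x points to the front, the spout side. No water is simulated
- panel (a point): middle of the level dark key panel on the head, 253 mm above the trolley, x -90 mm in the flask's frame. In that frame the head's wide part spans x -115 to -20 mm, y +-72 mm, its nose x -170 to -82 mm, y +-43 mm; the underside of both is 198 mm above the trolley. Behind the keys: round filling lid, centre x +34 mm, radius 64 mm, top at 260 mm
- spout (a point): the outlet at the lower end of the steel spout (20 mm across) under the nose, 165 mm above the trolley, at x -148 mm, y 0 in the flask's frame; the nose's front edge is 22 mm farther forward
- dispense_key_top (a point): centre of the top face of the big white dispense key at the front of the panel, 36 mm (flask x) by 52 mm (flask y), top 8 mm proud of the panel (261 mm above the trolley) when up; at x -132 mm, y 0 in the flask's frame. Moves with the key
- dispense_key (a joint): travel of the dispense key: 0 up, 0.005 m fully down; a spring returns it, about 1.5 N to start and 5 N fully down (all four keys alike)
- lock_key_top (a point): centre of the top face of the red round lock/unlock key, 30 mm across, top 8 mm proud of the panel (261 mm above the trolley); at x -76 mm, y -46 mm in the flask's frame
- lock_key (a joint): travel of the red lock key: 0 up, 0.005 m fully down; springs back, does not latch
- temp_key (a joint): travel of the blue round temperature key, 30 mm across, in the middle of the row, 46 mm from the red key (x -76 mm, y 0 in the flask's frame): 0 up, 0.005 m down. Not to be pressed
- reboil_key (a joint): travel of the yellow round reboil key, 30 mm across, at the other end of the row (x -76 mm, y +46 mm in the flask's frame): 0 up, 0.005 m down. Not to be pressed
- mug: loose white ceramic mug with a blue handle and a blue band (10 mm) round its rim, 82 mm across, 95 mm high, walls 4 mm, about 0.3 kg, standing upright. Origin: centre of its underside; z up; the handle points along its own +y
- mug_handle (a point): middle of the upright bar of the blue handle, 68 mm from the mug's axis along its +y and 49 mm above its underside; the bar is round, 12 mm thick, straight from 32 to 66 mm up, with a 21 mm gap between it and the mug's wall. At the start the handle points away from the flask
- mug_rim (a point): centre of the mug's mouth, on its axis, 95 mm above its underside
- plain_mug: bystander: same mug, all white; origin at the centre of its underside, handle along its +y
- tumbler: bystander: clear glass tumbler, 72 mm across the rim, 120 mm high; origin at the centre of its underside
- lid: bystander: teal hard silicone mug lid lying flat, 104 mm across, 27 mm high with its knob; origin at the centre of its underside
Mind the look-alikes: they are no part of the job. What is shaped like the mug but orange is not meant.

How it is judged:
By the outcome, as a careful person would: the job done as asked, in the order asked, and still so for the second after the job is handed in, with the robot touching nothing.
It also fails if it takes over 64 s, if anything falls off the work surface, if the arm or the gripper's body presses on something with over 40 N, if the wrist force passes 120 N, or if a joint passes its speed limit or range.

### The arm

A 7-joint arm with a two-finger parallel gripper is mounted at the origin on the work surface. World frame = base frame: x ahead of the robot, y to its left, z up, the work surface at z = 0. Lengths are in m, angles in rad, forces in N, time in s.
With the tool pointing down it reaches from about 0.4 to 0.85 m from the base axis. Payload 4.5 kg.
Tool frame: the origin (TCP) lies between the finger pads; the fingertips stand r.tip_reach ahead of it and the grasp point (between the pads) lies 3 mm ahead of it (r.tip_reach is the distance from the TCP to the fingertips, in m); z points along the fingers, y is the line along which they close (so a half turn about z gives the same grasp; the last joint's range is limited). The gripper opens to 88 mm and grips with 3 to 60 N. Pads are 18 mm wide; open, the fingers measure 123 mm over their backs; the gripper's body (75 mm by 187 mm) begins 45 mm behind the grasp point.
Start: joints at [0.034, 0.689, -0.195, 1.565, 0.157, 0.902, -0.215], TCP at [0.625, 0, 0.261] pointing down, gripper open.
Joint ranges: [-3.01, 3.01], [-0.46, 2.08], [-1.47, 1.51], [0.13, 2.56], [-1, 4.14], [0.04, 2.09], [-2.66, 2.66]. Speed limits (rad/s): [2.57, 2.57, 3.14, 3.14, 3.14, 3.14, 3.14].

### API

Orientations are given as a unit quaternion [x, y, z, w].
In Python, from plant import r gives the robot as it stands.
- The arm moves only by the tool step_arm, never from a script. Its argument "motion" is a list of rows, each an object with "dp": the shift along the tool's x, y, z in mm, a list of three; "twist": the turn, a rotation vector about the tool's x, y, z in rad, a list of three; "hand": the opening, from -1 (shut) to 1 (fully open). In form: [{"dp": [dx, dy, dz], "twist": [rx, ry, rz], "hand": hand}, ...]. A call has 1 to 5 rows; each row is the pose to reach, as a shift and turn from the pose commanded when the call began, along the tool's axes at that moment; what a row does not reach only later rows make up. A row lasts 1/8 s, in which the tool goes at most 62.5 mm and 10.7 degrees, less where a joint would pass 70% of its speed; a pose out of reach is approached as far as the arm can. A call with a gripper value outside its range is refused whole. The fingers move at their own pace and stop on an object; "force" is the grip in N (left out, the last holds). Time passes only in rows, so rows that repeat a pose let the fingers close. It gives the time, the measured TCP pose, the force, the opening and the grip force at its end, in the units of the state.
- r.get_state(): the state, without advancing time (a new reading comes with each control period).
- r.snapshot(name): name is "scene" or "side" or "wrist"; returns a dict with "pixels" (400x640x3 uint8, red, green, blue), "depth" (400x640 float32, m along the optical axis (not along the pixel's ray), 0 where there is no reading), "fx", "fy", "cx", "cy" (pixels), "xyz" and "orientation" of the camera in the world; the wrist camera has in their place "mount" (4x4, takes a point from camera to tool coordinates, whose origin is the TCP and whose axes are the flange's). Camera axes: x right, y down, z forward; pixel columns grow to the right and rows downward; lengths in m; the calibration is good to about 2 mm. A picture is of the moment at which its call begins: read the wrist's pose just before it.
- r.finish_job(): hands the job in; it is judged then, once.
Trained networks look in the newest picture that a camera, given by its name, has taken for a name from the list of things; names that differ only in an ending like _2 or _b are one class to them, and where a whole thing is asked for, a point or a joint stands for the part that bears it (a point fixed in the world has none). Each returns a list of dicts, best first, with "score" (0 to 1); they miss things now and then, are a little off and sometimes report something else, mostly with a low value. They report only what shows in the picture. A call takes as long as a camera call. They do not tell look-alikes from the thing itself.
- r.search_frame(camera, thing): "at" ([x, y, z] in m, in the coordinates of the camera as it stood for that picture, good to about 4 mm: the middle of the surface that is visible of it).
The state is a dict: "clock": time; "q": joint angles; "qd": joint speeds; "joint_torque": joint torques, N m; "tool_pos": TCP position; "eef_rot": TCP orientation; "contact_force": force on the tool from outside, world axes, zero at the start; "moment": the same for the moment, N m; "opening": opening from 0.0 (shut) to 1.0 (fully open); "finger_force": force on a finger pad.
Only numpy, scipy, OpenCV 4.12 (cv2) and the standard library are available. Lean on these libraries where they do the work, as an engineer would, in place of code of your own. Each camera call takes 0.05 s, during which the arm holds its last target. There are 200 camera calls.

## Working session

There is one attempt and no reset: what is moved stays moved. The work goes in short steps, Python scripts to look and compute and a tool call to move; the robot and the scene stay as the last step left them, time stands still between calls to the robot, and variables do not carry over. Pictures are saved under pics/ and viewed, at most 10 in all, crops included, and the job is handed in when it is done.

Besides the shell and the picture viewer there is one more tool, called after ">>>" by a JSON object that holds its "api" and its "payload", one argument or row to a line. step_arm: Moves the arm, as the interface text tells. Its arguments: {"type":"object","properties":{"motion":{"type":"array"},"force":{"type":"number"}},"required":["motion"]}

```bash
mkdir -p pics
cat > h.py <<'E'
import numpy as np, cv2
from scipy.spatial.transform import Rotation as R
from plant import r
def cam(s):
    o=np.array(s["orientation"]); 
    return (R.from_quat(o).as_matrix() if o.size==4 else o.reshape(3,3)), np.array(s["xyz"])
def cloud(s):
    M,t=cam(s); d=s["depth"]; v,u=np.mgrid[:400,:640]
    P=np.stack([(u-s["cx"])/s["fx"]*d,(v-s["cy"])/s["fy"]*d,d],-1)
    return P@M.T+t
E
python3 - <<'E'
from h import *
print(r.get_state(), r.tip_reach)
ims=[]
for c in("scene","side"):
    s=r.snapshot(c); M,t=cam(s); np.savez(c+".npz",**s)
    cv2.imwrite(f"pics/{c}0.png",s["pixels"][...,::-1])
    print(c,s["fx"],t,s["orientation"])
    for n in("flask","panel","spout","dispense_key_top","lock_key_top","mug","mug_handle","mug_rim","plain_mug","tumbler","lid"):
        print(n,[(round(o["score"],2),np.round(M@np.array(o["at"])+t,3).tolist()) for o in r.search_frame(c,n)[:4]])
E
```

```text
{'clock': 0.0, 'q': array([ 0.03378298,  0.68998046, -0.19452964,  1.5663416 ,  0.15732775,
        0.90249248, -0.21508784]), 'qd': array([-0.00083226, -0.00074824, -0.00027295,  0.00037144, -0.00155867,
        0.00152918,  0.00157502]), 'joint_torque': array([ 3.38560185e-04, -5.27571630e+01, -1.26686912e+00, -1.53434461e+01,
       -5.26333472e-02,  6.56995355e-03,  1.65937727e-04]), 'tool_pos': array([ 6.24410402e-01, -3.40265743e-05,  2.59913249e-01]), 'eef_rot': array([ 7.07056075e-01,  7.07156895e-01, -6.94449343e-04, -5.92791207e-04]), 'contact_force': array([0.70766111, 0.47050339, 0.67651407]), 'moment': array([-0.02451002, -0.03600354, -0.00222341]), 'finger_force': 0.0, 'opening': 0.9961188759778694} 0.022
scene 362.23627456032193 [ 1.21816717 -0.43485343  0.83084039] [ 0.79280576  0.43458263 -0.1982515  -0.37854103]
flask [(0.86, [0.576, -0.15, 0.219])]
panel [(0.71, [0.575, -0.15, 0.223]), (0.58, [0.661, 0.193, 0.061])]
spout [(0.82, [0.577, -0.153, 0.218])]
dispense_key_top [(0.65, [0.653, 0.187, 0.061]), (0.53, [0.499, -0.006, 0.26])]
lock_key_top []
mug [(0.77, [0.7
[... 348 characters left out ...]
776186888644 [ 0.35095258 -0.76425014  1.15928638] [ 0.93272737 -0.13151348  0.04322248 -0.33294995]
flask [(0.77, [0.498, -0.17, 0.249])]
panel [(0.79, [0.499, -0.172, 0.247])]
spout [(0.77, [0.502, -0.172, 0.245])]
dispense_key_top [(0.64, [0.491, -0.002, 0.263]), (0.21, [0.455, -0.066, 0.262])]
lock_key_top [(0.66, [0.456, -0.068, 0.262]), (0.35, [0.781, 0.068, 0.01]), (0.15, [0.541, -0.051, 0.26])]
mug [(0.88, [0.653, 0.159, 0.054]), (0.4, [0.755, 0.235, 0.055])]
mug_handle [(0.62, [0.76, 0.238, 0.056]), (0.56, [0.652, 0.163, 0.052])]
mug_rim [(0.71, [0.764, 0.235, 0.058])]
plain_mug [(0.6, [0.447, 0.215, 0.069])]
tumbler [(0.58, [0.309, -0.272, 0.079])]
lid [(0.56, [0.78, 0.065, 0.01])]
```

View pics/scene0.png

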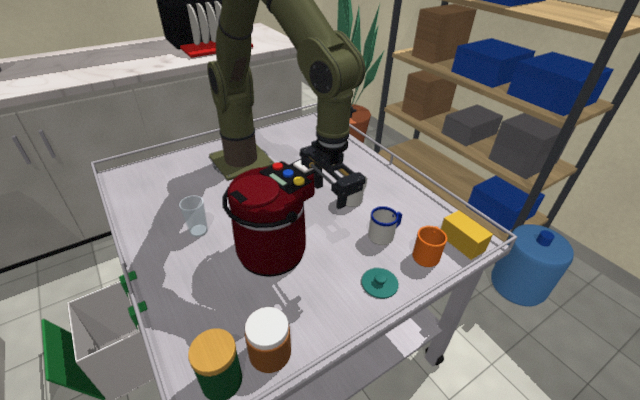

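View pics/side0.png

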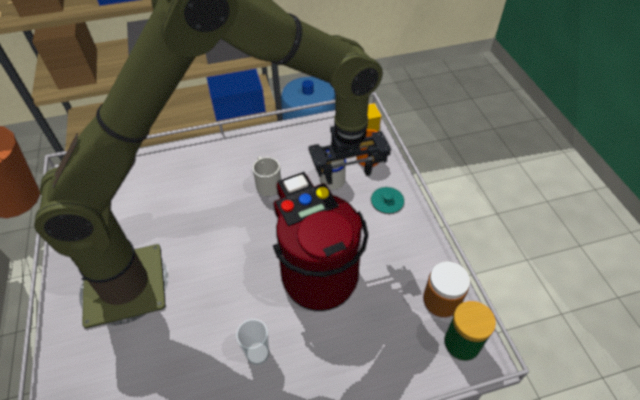

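The scene picture shows the blue-handled mug at (383,225), its handle on the right, with the orange look-alike at (430,246), the lid at (380,283), and the flask at (270,225) with keys at (277–300,167–182). In the side picture the red key is at (288,205), blue (305,199), yellow (322,192) and white dispense (297,184). The plain mug is at (267,178), and the gripper hides the target mug. Next I'll measure the keys and the mug from depth.

Run:
```python
from h import *
from scipy.optimize import least_squares
out={}
for c in("scene","side"):
    s=dict(np.load(c+".npz")); P=cloud(s); hsv=cv2.cvtColor(s["pixels"],cv2.COLOR_RGB2HSV).astype(int)
    H,S,V=hsv[...,0],hsv[...,1],hsv[...,2]; ok=s["depth"]>0
    top=ok&(P[...,2]>.255)&(P[...,2]<.268)&(np.hypot(P[...,0]-.498,P[...,1]+.04)<.09)
    for n,m in dict(red=top&((H<6)|(H>174))&(S>150)&(V>150),blue=top&(H>100)&(H<130)&(S>120),yel=top&(H>18)&(H<35)&(S>120),white=top&(S<60)&(V>140)&(P[...,1]>-.03)).items():
        q=P[m]; print(c,n,len(q),np.round(np.median(q,0),4) if len(q) else '', np.round((q.min(0)+q.max(0))/2,4) if len(q) else '')
    b=ok&(H>100)&(H<130)&(S>100)&(P[...,2]<.11)&(P[...,2]>.0)&(np.hypot(P[...,0]-.65,P[...,1]-.2)<.12)
    q=P[b]; print(c,'mugblue',len(q))
    w=ok&(P[...,2]>.015)&(P[...,2]<.085)&(S<70)&(np.hypot(P[...,0]-.65,P[...,1]-.2)<.07); w=P[w]
    if len(w)>20:
        f=least_squares(lambda x:np.hypot(w[:,0]-x[0],w[:,1]-x[1])-.041,[.65,.2],loss='soft_l1',f_scale=.003); print('cyl',f.x,len(w),np.abs(f.fun).mean())
        d=np.hypot(q[:,0]-f.x[0],q[:,1]-f.x[1]); h=q[d>.05]; 
        if len(h): print('handle',len(h),np.round(h.mean(0),4),np.round(np.c_[h.min(0),h.max(0)],3).tolist(), 'dir',np.degrees(np.arctan2(*(np.median(h,0)-np.r_[f.x,0])[[1,0]])))
        k=q[(d<.047)&(q[:,2]>.083)]
        if len(k)>8:
            g=least_squares(lambda x:np.hypot(k[:,0]-x[0],k[:,1]-x[1])-.040,f.x,loss='soft_l1',f_scale=.003); print('rim',g.x,len(k),np.abs(g.fun).mean())
    B=ok&((H<6)|(H>172))&(S>100)&(P[...,2]>.03)&(P[...,2]<.18)&(np.hypot(P[...,0]-.52,P[...,1]+.13)<.16); B=P[B]
    f=least_squares(lambda x:np.hypot(B[:,0]-x[0],B[:,1]-x[1])-.105,[.52,-.13],loss='soft_l1',f_scale=.003); print('flask',f.x,len(B),np.abs(f.fun).mean())
s=r.snapshot("wrist"); cv2.imwrite("pics/w0.png",s["pixels"][...,::-1]); print(s["mount"])
```

```text
scene red 41 [ 0.4595 -0.0621  0.2615] [ 0.458  -0.0626  0.2608]
scene blue 72 [ 0.5054 -0.0559  0.2614] [ 0.5015 -0.0545  0.2594]
scene yel 76 [ 0.5507 -0.0473  0.2612] [ 0.5485 -0.0434  0.2596]
scene white 75 [ 0.4956 -0.0082  0.2611] [ 0.4944 -0.0066  0.2599]
scene mugblue 221
cyl [0.64605735 0.19611464] 660 0.0020641553535432197
handle 46 [0.6533 0.2589 0.057 ] [[0.648, 0.658], [0.246, 0.266], [0.028, 0.084]] dir 83.5957924533625
rim [0.64707878 0.19594998] 172 0.0015809418149784727
flask [ 0.51151182 -0.12693647] 2602 0.0014853489436561914
side red 86 [ 0.4553 -0.0623  0.2617] [ 0.4556 -0.0623  0.2613]
side blue 117 [ 0.5001 -0.056   0.2611] [ 0.5012 -0.0508  0.2605]
side yel 113 [ 0.5463 -0.05    0.2604] [ 0.546  -0.0448  0.2601]
side white 239 [ 0.4909 -0.0008  0.2612] [0.4914 0.0019 0.2607]
side mugblue 44
cyl [0.64433486 0.19648397] 301 0.0016416654083745864
handle 4 [0.6461 0.2564 0.0788] [[0.644, 0.65], [0.252, 0.26], [0.074, 0.086]] dir 89.11718770379798
rim [0.644244   0.19658062] 29 0.001664376252432958
flask [ 0.5149374  -0.12576468] 2055 0.0013513457531416655
[[ 8.54568692e-04 -9.60207930e-01 -2.79284801e-01  7.32955006e-02]
 [ 9.99999580e-01  9.13126604e-04 -7.95713673e-05 -6.04813714e-04]
 [ 3.31427440e-04 -2.79284616e-01  9.60208307e-01 -1.24215409e-01]
 [ 0.00000000e+00  0.00000000e+00  0.00000000e+00  1.00000000e+00]]
```

View pics/w0.png

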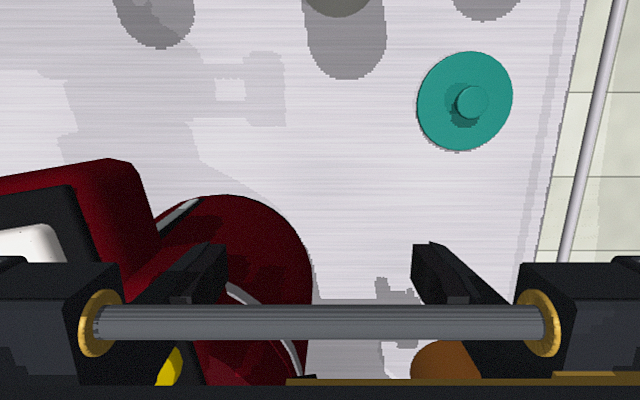

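The wrist picture shows the lid at (465,100), the yellow key at (170,370) and the orange mug at (450,360), so image right is world +x and image up is world +y. I'll move the arm over the flask to get a direct look at the keys, which also clears the view of the mug.

>>> {"api": "step_arm", "payload": {
  "motion": [
    {"dp": [-25,-25,-45],"twist": [0,0,0],"hand": 1},
    {"dp": [-55,-60,-90],"twist": [0,0,0],"hand": 1},
    {"dp": [-80,-85,-130],"twist": [0,0,0],"hand": 1},
    {"dp": [-100,-105,-160],"twist": [0,0,0],"hand": 1},
    {"dp": [-100,-105,-160],"twist": [0,0,0],"hand": 1}
  ]
}}

```text
clock: 1.88
tool_pos: [0.5199, -0.1021, 0.4233]
eef_rot: [0.709, 0.706, 0.001, 0.003]
contact_force: [-0.6, -0.5, -0.6]
opening: 0.998
finger_force: 0.0
```

```bash
cat >> h.py <<'E'
def wcloud():
    st=r.get_state(); s=r.snapshot("wrist"); d=s["depth"]; v,u=np.mgrid[:400,:640]
    P=np.stack([(u-s["cx"])/s["fx"]*d,(v-s["cy"])/s["fy"]*d,d],-1); m=np.array(s["mount"])
    P=P@m[:3,:3].T+m[:3,3]; P=P@R.from_quat(st["eef_rot"]).as_matrix().T+st["tool_pos"]
    return s,P,st
E
python3 - <<'E'
from h import *
from scipy.optimize import least_squares
s,P,st=wcloud(); cv2.imwrite("pics/w1.png",s["pixels"][...,::-1]); print(st["tool_pos"],st["eef_rot"])
def keys(s,P):
    h=cv2.cvtColor(s["pixels"],cv2.COLOR_RGB2HSV).astype(int); H,S,V=h[...,0],h[...,1],h[...,2]
    top=(s["depth"]>0)&(P[...,2]>.254)&(P[...,2]<.27)&(np.hypot(P[...,0]-.498,P[...,1]+.04)<.09)
    for n,m in dict(red=top&((H<6)|(H>174))&(S>150)&(V>150),blue=top&(H>100)&(H<130)&(S>120),yel=top&(H>18)&(H<35)&(S>120),white=top&(S<60)&(V>140)&(P[...,1]>-.03)).items():
        q=P[m]; print(n,len(q),np.round(np.median(q,0),4) if len(q) else '',np.round(cv2.minAreaRect(q[:,:2].astype(np.float32))[0],4) if len(q)>4 else '')
print('wrist');keys(s,P)
for c in("scene","side"):
    s=r.snapshot(c); P=cloud(s); print(c); keys(s,P)
    h=cv2.cvtColor(s["pixels"],cv2.COLOR_RGB2HSV).astype(int); H,S,V=h[...,0],h[...,1],h[...,2]; ok=s["depth"]>0
    b=ok&(H>100)&(H<130)&(S>100)&(P[...,2]<.11)&(P[...,2]>.0)&(np.hypot(P[...,0]-.65,P[...,1]-.2)<.1); q=P[b]
    w=ok&(P[...,2]>.015)&(P[...,2]<.085)&(S<70)&(np.hypot(P[...,0]-.646,P[...,1]-.196)<.06); w=P[w]
    f=least_squares(lambda x:np.hypot(w[:,0]-x[0],w[:,1]-x[1])-.041,[.65,.2],loss='soft_l1',f_scale=.003); print('cyl',f.x,len(w),np.abs(f.fun).mean())
    d=np.hypot(q[:,0]-f.x[0],q[:,1]-f.x[1]); k=q[(d>.062)&(q[:,2]<.07)]; 
    print('bar',len(k),np.round(np.median(k,0),4)); k=q[d>.05]; print('handle',len(k),np.round(np.median(k,0),4))
    k=q[(d<.05)&(q[:,2]>.083)]; print('rim',len(k),cv2.minEnclosingCircle(k[:,:2].astype(np.float32)))
    cv2.imwrite(f"pics/{c}1.png",s["pixels"][...,::-1])
E
```

```text
[ 0.51991602 -0.10212269  0.42334869] [0.70856292 0.70564222 0.00113278 0.00252355]
wrist
red 3227 [ 0.4978 -0.1084  0.2605] [ 0.4849 -0.0992]
blue 976 [ 0.4992 -0.0507  0.2612] [ 0.5196 -0.0564]
yel 987 [ 0.5438 -0.0428  0.2612] [ 0.5444 -0.0428]
white 3041 [0.4898 0.0044 0.2611] [0.4895 0.0047]
scene
red 39 [ 0.4593 -0.062   0.2613] [ 0.4589 -0.0618]
blue 88 [ 0.5073 -0.0558  0.2611] [ 0.503  -0.0533]
yel 87 [ 0.5508 -0.048   0.2608] [ 0.5444 -0.0457]
white 138 [0.4979 0.0009 0.2616] [0.4945 0.0018]
cyl [0.64612185 0.1960185 ] 661 0.002019681086101258
bar 29 [0.6537 0.2609 0.0479]
handle 46 [0.6535 0.2595 0.0572]
rim 170 ((0.6478383541107178, 0.1969204992055893), 0.04212075471878052)
side
red 82 [ 0.455  -0.0623  0.2615] [ 0.4556 -0.0628]
blue 125 [ 0.5009 -0.0553  0.2604] [ 0.501 -0.051]
yel 122 [ 0.5466 -0.0476  0.2606] [ 0.548  -0.0434]
white 211 [ 0.4888 -0.002   0.2613] [0.4908 0.003 ]
cyl [0.6458032  0.19525908] 565 0.0022299937455631516
bar 0 [nan nan nan]
handle 0 [nan nan nan]
rim 62 ((0.6437771916389465, 0.19243036210536957), 0.041551511734724045)
  return _methods._mean(a, axis=axis, dtype=dtype,
  ret = um.true_divide(
```

View pics/w1.png

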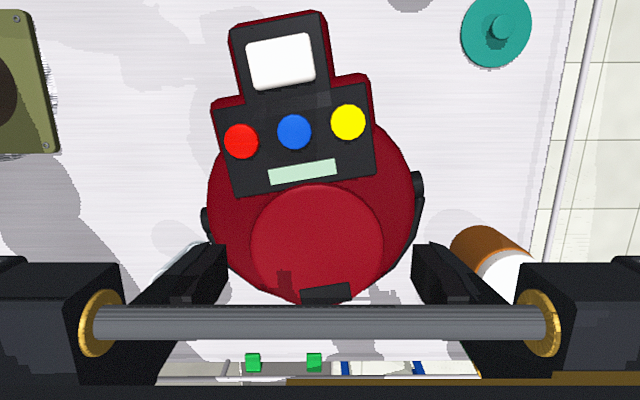

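The wrist picture shows red at (241,141), blue (294,131), yellow (348,122) and white (281,61). From these the flask centre is about (0.512, -0.126) with yaw about 9.8°, which matches the body fit. The spout is then at about (0.487, 0.020) and the mug at about (0.646, 0.196) with its handle near +y. Next I'll go above the mug and look from the wrist.

>>> {"api": "step_arm", "payload": {
  "motion": [
    {"dp": [45,20,15],"twist": [0,0,0],"hand": 1},
    {"dp": [100,45,30],"twist": [0,0,0],"hand": 1},
    {"dp": [155,70,50],"twist": [0,0,0],"hand": 1},
    {"dp": [210,95,75],"twist": [0,0,0],"hand": 1},
    {"dp": [245,115,90],"twist": [0,0,0],"hand": 1}
  ]
}}

```text
clock: 2.65
tool_pos: [0.6344, 0.1497, 0.3274]
eef_rot: [0.705, 0.709, -0.001, -0.002]
contact_force: [1.0, 0.0, 0.8]
opening: 1.0
finger_force: 0.0
```

>>> {"api": "step_arm", "payload": {
  "motion": [
    {"dp": [25,12,10],"twist": [0,0,0],"hand": 1},
    {"dp": [25,12,10],"twist": [0,0,0],"hand": 1},
    {"dp": [25,12,10],"twist": [0,0,0],"hand": 1}
  ]
}}

```text
clock: 3.02
tool_pos: [0.6467, 0.1694, 0.3199]
eef_rot: [0.707, 0.707, -0.001, -0.0]
contact_force: [0.4, 0.2, 0.6]
opening: 1.001
finger_force: 0.0
```

Run:
```python
from h import *
from scipy.optimize import least_squares
s,P,st=wcloud(); cv2.imwrite("pics/w2.png",s["pixels"][...,::-1]); print(st["tool_pos"],R.from_quat(st["eef_rot"]).as_matrix().round(3).tolist())
h=cv2.cvtColor(s["pixels"],cv2.COLOR_RGB2HSV).astype(int); H,S,V=h[...,0],h[...,1],h[...,2]; ok=s["depth"]>0
near=np.hypot(P[...,0]-.646,P[...,1]-.21)<.1
b=ok&near&(H>100)&(H<130)&(S>90)&(P[...,2]>.02)&(P[...,2]<.11); q=P[b]
k=q[(q[:,2]>.088)]; f=least_squares(lambda x:np.hypot(k[:,0]-x[0],k[:,1]-x[1])-.039,[.646,.196],loss='soft_l1',f_scale=.002)
print('rim',len(k),cv2.minEnclosingCircle(k[:,:2].astype(np.float32)),f.x,np.median(k[:,2]))
hd=q[(np.hypot(q[:,0]-f.x[0],q[:,1]-f.x[1])>.048)]
print('handle',len(hd),np.median(hd,0),hd.min(0),hd.max(0),cv2.minAreaRect(hd[:,:2].astype(np.float32)))
e=np.median(hd[:,:2],0)-f.x; print('dir',np.degrees(np.arctan2(e[1],e[0])))
o=ok&(H>3)&(H<18)&(S>130)&(P[...,2]>.03)&(P[...,0]>.7)&(P[...,1]>.15); o=P[o]
if len(o): print('orange',len(o),np.percentile(o,1,axis=0),np.percentile(o,99,axis=0))
t=ok&near&(P[...,2]<.02); print('table z',np.median(P[t][:,2]))
pl=ok&(np.hypot(P[...,0]-.46,P[...,1]-.215)<.11)&(P[...,2]>.03)&(P[...,2]<.12); print('plain',pl.sum(), np.percentile(P[pl],[1,99],axis=0) if pl.sum() else '')
```

```text
[0.64665779 0.16937924 0.31990615] [[0.0, 1.0, -0.001], [1.0, -0.0, -0.001], [-0.001, -0.001, -1.0]]
rim 1203 ((0.6428357362747192, 0.19950085878372192), 0.04133182764053345) [0.64279237 0.19989598] 0.09551972757563201
handle 248 [0.64667248 0.25962617 0.07973486] [0.6404446  0.24736311 0.06740144] [0.65197259 0.27274226 0.08385908] ((0.6464830040931702, 0.2602066993713379), (0.02510843053460121, 0.01082609687000513), 86.54056549072266)
dir 86.28324791517691
orange 4888 [0.74192143 0.21799126 0.03082978] [0.82132821 0.31777525 0.09705673]
table z 0.0005550635862137665
plain 5967 [[0.40698818 0.19215618 0.03102032]
 [0.48546545 0.29976354 0.0963569 ]]
```

View pics/w2.png

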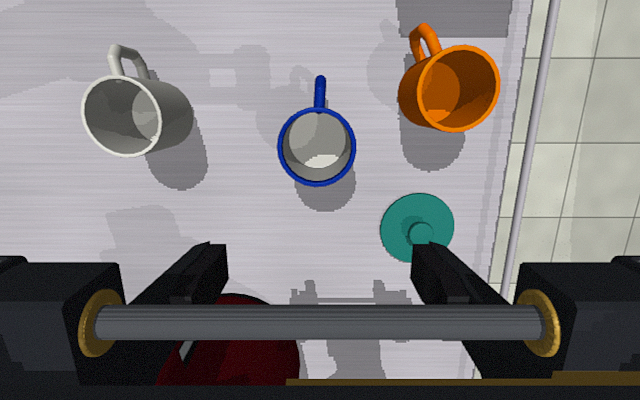

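The wrist picture shows the target mug at (317,147) with its handle at (320,90), the orange mug at (455,88) and the plain mug at (137,115). The blue rim fits at (0.643, 0.200), height 95.5 mm, which is as expected. The handle direction is 86.3°, so the bar is at (0.647, 0.2675). I'll grasp with the tool leaning 0.2 rad away from the flask so that it clears the nose later.

>>> {"api": "step_arm", "payload": {
  "motion": [
    {"dp": [30,0,40],"twist": [0,-0.07,0.02],"hand": 1},
    {"dp": [65,0,85],"twist": [0,-0.14,0.045],"hand": 1},
    {"dp": [98,0,130],"twist": [0,-0.2,0.065],"hand": 1},
    {"dp": [98,0,130],"twist": [0,-0.2,0.065],"hand": 1},
    {"dp": [98,0,130],"twist": [0,-0.2,0.065],"hand": 1}
  ]
}}

```text
clock: 3.7
tool_pos: [0.648, 0.2662, 0.1917]
eef_rot: [0.727, 0.68, -0.07, 0.071]
contact_force: [0.2, -0.4, 0.6]
opening: 1.002
finger_force: 0.0
```

```bash
cat >> h.py <<'E'
def to(p):
    st=r.get_state(); M=R.from_quat(st["eef_rot"]).as_matrix()
    print(st["clock"],st["tool_pos"].round(4),'dp mm',(M.T@(np.array(p)-st["tool_pos"])*1e3).round(1)); print(M.round(3).tolist())
E
python3 -c "
from h import *
to([.647,.268,.060])
s,P,st=wcloud(); cv2.imwrite('pics/w3.png',s['pixels'][...,::-1])
h=cv2.cvtColor(s['pixels'],cv2.COLOR_RGB2HSV).astype(int); H,S=h[...,0],h[...,1]
b=(s['depth']>0)&(np.hypot(P[...,0]-.646,P[...,1]-.21)<.1)&(H>100)&(H<130)&(S>90)&(P[...,2]>.02)&(P[...,2]<.11)
q=P[b]; hd=q[np.hypot(q[:,0]-.6428,q[:,1]-.1996)>.055]; print(len(q),len(hd)); 
if len(hd): print(np.median(hd,0),cv2.minAreaRect(hd[:,:2].astype(np.float32)),hd.max(0))
"
```

```text
3.7 [0.648  0.2662 0.1917] dp mm [ 27.9  -2.2 128.7]
[[0.066, 0.998, -0.005], [0.978, -0.066, -0.199], [-0.199, 0.008, -0.98]]
3795 660
[0.64699869 0.2679396  0.07287701] ((0.6469706892967224, 0.2640834152698517), (0.019267208874225616, 0.011048324406147003), 86.82108306884766) [0.65263709 0.27375116 0.08354838]
```

>>> {"api": "step_arm", "payload": {
  "motion": [
    {"dp": [12,-1,55],"twist": [0,0,0],"hand": 1},
    {"dp": [21,-2,95],"twist": [0,0,0],"hand": 1},
    {"dp": [26,-2,118],"twist": [0,0,0],"hand": 1},
    {"dp": [28,-2,129],"twist": [0,0,0],"hand": 1},
    {"dp": [28,-2,129],"twist": [0,0,0],"hand": 1}
  ]
}}

```text
clock: 4.38
tool_pos: [0.6468, 0.2695, 0.0596]
eef_rot: [0.726, 0.68, -0.07, 0.071]
contact_force: [0.5, -0.1, -0.2]
opening: 1.003
finger_force: 0.0
```

```bash
python3 -c "
from h import *
to([.647,.268,.060])"
```

```text
4.375 [0.6468 0.2695 0.0596] dp mm [-1.6  0.3 -0.1]
[[0.066, 0.998, -0.005], [0.978, -0.065, -0.198], [-0.198, 0.008, -0.98]]
```

>>> {"api": "step_arm", "payload": {
  "motion": [
    {"dp": [-1,0,0],"twist": [0,0,0],"hand": 0.3},
    {"dp": [-1,0,0],"twist": [0,0,0],"hand": -0.3},
    {"dp": [-1,0,0],"twist": [0,0,0],"hand": -1},
    {"dp": [-1,0,0],"twist": [0,0,0],"hand": -1},
    {"dp": [-1,0,0],"twist": [0,0,0],"hand": -1}
  ],
  "force": 30
}}

```text
clock: 5.0
tool_pos: [0.6459, 0.269, 0.059]
eef_rot: [0.726, 0.68, -0.071, 0.071]
contact_force: [-0.2, 0.8, -0.5]
opening: 0.459
finger_force: 0.0
```

>>> {"api": "step_arm", "payload": {
  "motion": [
    {"dp": [0,0,0],"twist": [0,0,0],"hand": -1},
    {"dp": [0,0,0],"twist": [0,0,0],"hand": -1},
    {"dp": [0,0,0],"twist": [0,0,0],"hand": -1}
  ],
  "force": 30
}}

```text
clock: 5.38
tool_pos: [0.6461, 0.269, 0.0589]
eef_rot: [0.726, 0.68, -0.07, 0.071]
contact_force: [0.4, -0.7, -0.5]
opening: 0.126
finger_force: 30.1
```

Run:
```python
from h import *
to([.647,.268,.060])
s,P,st=wcloud(); print(st["opening"],st["finger_force"],st["contact_force"])
cv2.imwrite("pics/w4.png",s["pixels"][...,::-1])
h=cv2.cvtColor(s['pixels'],cv2.COLOR_RGB2HSV).astype(int); H,S=h[...,0],h[...,1]
b=(s['depth']>0)&(np.hypot(P[...,0]-.643,P[...,1]-.2)<.06)&(H>100)&(H<130)&(S>90)&(P[...,2]>.08)&(P[...,2]<.11)
print('wrist rim',b.sum(),np.median(P[b],0) if b.sum() else '')
```

```text
5.375 [0.6461 0.269  0.0589] dp mm [-1.1  1.  -0.8]
[[0.065, 0.998, -0.006], [0.978, -0.064, -0.198], [-0.198, 0.007, -0.98]]
0.12609759839848714 30.055056922137737 [ 0.38761092 -0.71814647 -0.52473774]
wrist rim 758 [0.64464798 0.25210848 0.08166107]
```

>>> {"api": "step_arm", "payload": {
  "motion": [
    {"dp": [-18,-5.7,3.6],"twist": [0,0,0],"hand": -1},
    {"dp": [-45,-14.4,9],"twist": [0,0,0],"hand": -1},
    {"dp": [-72,-23,14.4],"twist": [0,0,0],"hand": -1},
    {"dp": [-99,-31.7,19.8],"twist": [0,0,0],"hand": -1},
    {"dp": [-119,-38,23.8],"twist": [0,0,0],"hand": -1}
  ]
}}

```text
clock: 6.05
tool_pos: [0.6002, 0.1499, 0.0592]
eef_rot: [0.726, 0.68, -0.07, 0.071]
contact_force: [0.7, 1.7, -0.0]
opening: 0.126
finger_force: 30.0
```

Run:
```python
from h import *
to([.4715,.116,.0589])
st=r.get_state(); print(st["opening"],st["finger_force"],st["contact_force"])
for c in("scene","side"):
    s=r.snapshot(c); P=cloud(s)
    h=cv2.cvtColor(s['pixels'],cv2.COLOR_RGB2HSV).astype(int); H,S=h[...,0],h[...,1]
    b=(s['depth']>0)&(np.hypot(P[...,0]-.595,P[...,1]-.082)<.06)&(H>100)&(H<130)&(S>90)&(P[...,2]>.084)&(P[...,2]<.11)
    k=P[b]; print(c,len(k), (cv2.minEnclosingCircle(k[:,:2].astype(np.float32)),np.median(k[:,2])) if len(k)>3 else '')
```

```text
6.05 [0.6002 0.1499 0.0592] dp mm [ -41.4 -126.2    7.7]
[[0.065, 0.998, -0.006], [0.978, -0.065, -0.197], [-0.197, 0.007, -0.98]]
0.12622940385274142 29.997876472771168 [ 0.66205345  1.65744911 -0.02383686]
scene 185 (((0.6005703210830688, 0.08592864871025085), 0.050210416316986084), np.float64(0.093320305538524))
side 32 (((0.6186000108718872, 0.10041780769824982), 0.03250220790505409), np.float64(0.09516397788566422))
```

>>> {"api": "step_arm", "payload": {
  "motion": [
    {"dp": [-7,-21,1.5],"twist": [-0.008,0,-0.038],"hand": -1},
    {"dp": [-16,-48,3.2],"twist": [-0.018,0.001,-0.088],"hand": -1},
    {"dp": [-25,-76,4.9],"twist": [-0.028,0.001,-0.139],"hand": -1},
    {"dp": [-34,-104,6.6],"twist": [-0.039,0.001,-0.19],"hand": -1},
    {"dp": [-41.4,-126,8],"twist": [-0.047,0.002,-0.231],"hand": -1}
  ]
}}

```text
clock: 6.78
tool_pos: [0.473, 0.1185, 0.0589]
eef_rot: [0.64, 0.762, -0.059, 0.079]
contact_force: [3.5, 0.3, 0.2]
opening: 0.124
finger_force: 30.0
```

>>> {"api": "step_arm", "payload": {
  "motion": [
    {"dp": [0,0,0],"twist": [0,0,0],"hand": -1},
    {"dp": [0,0,0],"twist": [0,0,0],"hand": -1}
  ]
}}

```text
clock: 7.02
tool_pos: [0.4716, 0.1175, 0.0585]
eef_rot: [0.641, 0.761, -0.062, 0.078]
contact_force: [-5.0, 2.0, 6.6]
opening: 0.128
finger_force: 30.0
```

Run:
```python
from h import *
to([.4757,.088,.0589])
st=r.get_state(); print(st["opening"],st["finger_force"],st["contact_force"])
s=r.snapshot("scene"); cv2.imwrite("pics/s4.png",s["pixels"][...,::-1])
P=cloud(s)
h=cv2.cvtColor(s['pixels'],cv2.COLOR_RGB2HSV).astype(int); H,S=h[...,0],h[...,1]
b=(s['depth']>0)&(np.hypot(P[...,0]-.483,P[...,1]-.05)<.06)&(H>100)&(H<130)&(S>90)&(P[...,2]>.084)&(P[...,2]<.11)
k=P[b]; print(len(k), (cv2.minEnclosingCircle(k[:,:2].astype(np.float32)),np.median(k[:,2])) if len(k)>3 else '')
```

```text
7.025 [0.4716 0.1175 0.0585] dp mm [-29.3  -1.    5.5]
[[-0.166, 0.985, 0.039], [0.966, 0.17, -0.194], [-0.198, 0.006, -0.98]]
0.12834729953428856 30.027076676487923 [-4.98327807  2.02909248  6.60400454]
116 (((0.48443710803985596, 0.05158583074808121), 0.048449788242578506), np.float64(0.09248141622529132))
```

View pics/s4.png

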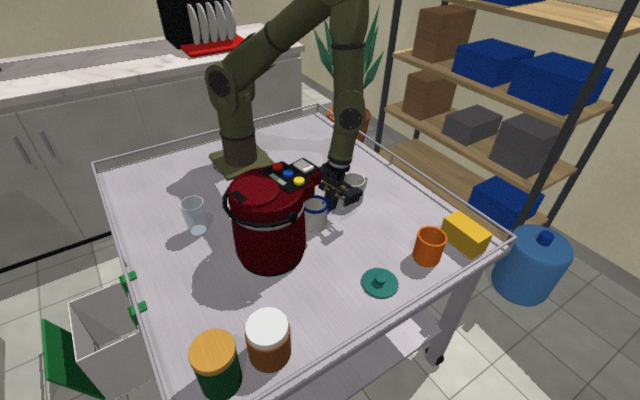

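The scene picture shows the mug at (315,213), upright, in front of the flask's nose. The gripper is holding the handle and nothing else has been disturbed. Now the last 30 mm, straight in.

>>> {"api": "step_arm", "payload": {
  "motion": [
    {"dp": [-7,0,1],"twist": [0,0,0],"hand": -1},
    {"dp": [-17,-0.5,3],"twist": [0,0,0],"hand": -1},
    {"dp": [-26,-1,4.7],"twist": [0,0,0],"hand": -1},
    {"dp": [-29,-1,5.2],"twist": [0,0,0],"hand": -1},
    {"dp": [-29,-1,5.2],"twist": [0,0,0],"hand": -1}
  ]
}}

```text
clock: 7.7
tool_pos: [0.4758, 0.0858, 0.0591]
eef_rot: [0.642, 0.76, -0.062, 0.079]
contact_force: [-0.1, -0.7, -1.6]
opening: 0.127
finger_force: 30.0
```

```bash
cat > mug.py <<'E'
from h import *
from scipy.optimize import least_squares
to([.4757,.088,.0589])
st=r.get_state(); print(st["opening"],st["finger_force"],st["contact_force"])
for c in("scene","side"):
    s=r.snapshot(c); P=cloud(s)
    h=cv2.cvtColor(s['pixels'],cv2.COLOR_RGB2HSV).astype(int); H,S=h[...,0],h[...,1]; ok=s['depth']>0
    w=ok&(P[...,2]>.012)&(P[...,2]<.082)&(S<70)&(np.hypot(P[...,0]-.487,P[...,1]-.02)<.055); w=P[w]
    if len(w)>20:
        f=least_squares(lambda x:np.hypot(w[:,0]-x[0],w[:,1]-x[1])-.041,[.487,.02],loss='soft_l1',f_scale=.002); print(c,'cyl',f.x,len(w),np.abs(f.fun).mean())
    b=ok&(np.hypot(P[...,0]-.487,P[...,1]-.02)<.06)&(H>100)&(H<130)&(S>90)&(P[...,2]>.086)&(P[...,2]<.1); k=P[b]
    if len(k)>10:
        f=least_squares(lambda x:np.hypot(k[:,0]-x[0],k[:,1]-x[1])-.0405,[.487,.02],loss='soft_l1',f_scale=.002); print(c,'rim',f.x,len(k),np.abs(f.fun).mean(),np.percentile(k[:,2],95))
    B=ok&((H<6)|(H>172))&(S>100)&(P[...,2]>.03)&(P[...,2]<.18)&(np.hypot(P[...,0]-.52,P[...,1]+.13)<.16); B=P[B]
    f=least_squares(lambda x:np.hypot(B[:,0]-x[0],B[:,1]-x[1])-.105,[.52,-.13],loss='soft_l1',f_scale=.003); print('flask',f.x)
E
python3 mug.py
```

```text
7.7 [0.4758 0.0858 0.0591] dp mm [ 2.1  0.3 -0.2]
[[-0.164, 0.986, 0.04], [0.966, 0.169, -0.196], [-0.2, 0.006, -0.98]]
0.12709592244401519 29.998688902705908 [-0.10386022 -0.66688985 -1.57539185]
scene cyl [0.49140369 0.01203799] 375 0.0018819292121727233
scene rim [0.49194269 0.0119591 ] 85 0.0015288718218348827 0.09746095256687246
flask [ 0.51160987 -0.12693757]
flask [ 0.51482906 -0.12584969]
```

>>> {"api": "step_arm", "payload": {
  "motion": [
    {"dp": [2.5,0,-0.4],"twist": [0,0,0],"hand": -1},
    {"dp": [2.5,0,-0.4],"twist": [0,0,0],"hand": -1},
    {"dp": [2.5,0,-0.4],"twist": [0,0,0],"hand": -1}
  ]
}}

```text
clock: 8.18
tool_pos: [0.4752, 0.0899, 0.0591]
eef_rot: [0.641, 0.761, -0.061, 0.078]
contact_force: [-1.1, -0.7, -1.0]
opening: 0.123
finger_force: 30.0
```

```bash
python3 mug.py
```

```text
8.175 [0.4752 0.0899 0.0591] dp mm [-1.9  0.1  0.6]
[[-0.166, 0.985, 0.04], [0.966, 0.171, -0.194], [-0.198, 0.007, -0.98]]
0.12321519801214964 30.002359310165048 [-1.12869203 -0.72836417 -1.01244748]
scene cyl [0.49064053 0.01619233] 399 0.0017334492272009392
scene rim [0.49162966 0.01652899] 92 0.0017254228518313991 0.09731801698955224
flask [ 0.5115799  -0.12692982]
flask [ 0.51483359 -0.125765  ]
```

The corrected mug estimate is within about 2 mm of the spout axis, so I'll release and back out along the tool axis.

>>> {"api": "step_arm", "payload": {
  "motion": [
    {"dp": [0,0,0],"twist": [0,0,0],"hand": 0.4},
    {"dp": [0,0,0],"twist": [0,0,0],"hand": 0.4},
    {"dp": [0,0,0],"twist": [0,0,0],"hand": 0.4},
    {"dp": [0,0,0],"twist": [0,0,0],"hand": 0.4}
  ]
}}

```text
clock: 8.78
tool_pos: [0.4754, 0.0897, 0.0591]
eef_rot: [0.641, 0.761, -0.061, 0.078]
contact_force: [-0.2, 0.6, -0.0]
opening: 0.556
finger_force: 0.0
```

>>> {"api": "step_arm", "payload": {
  "motion": [
    {"dp": [0,0,-15],"twist": [0,0,0],"hand": 0.4},
    {"dp": [0,0,-60],"twist": [0,0,0],"hand": 0.4},
    {"dp": [0,0,-120],"twist": [0,0,0],"hand": 0.4},
    {"dp": [0,0,-180],"twist": [0,0,0],"hand": 0.0},
    {"dp": [0,0,-230],"twist": [0,0,0],"hand": -1}
  ]
}}

```text
clock: 9.4
tool_pos: [0.4658, 0.1346, 0.287]
eef_rot: [0.641, 0.761, -0.061, 0.078]
contact_force: [0.7, 1.3, 0.8]
opening: 0.496
finger_force: 0.0
```

>>> {"api": "step_arm", "payload": {
  "motion": [
    {"dp": [0,0,-40],"twist": [0,0.1,0],"hand": -1},
    {"dp": [0,0,-40],"twist": [0,0.2,0],"hand": -1},
    {"dp": [0,0,-40],"twist": [0,0.2,0],"hand": -1},
    {"dp": [0,0,-40],"twist": [0,0.2,0],"hand": -1}
  ]
}}

```text
clock: 9.9
tool_pos: [0.4639, 0.1421, 0.3232]
eef_rot: [0.644, 0.765, 0.002, 0.002]
contact_force: [-0.6, 0.9, 0.7]
opening: 0.043
finger_force: 0.0
```

```bash
python3 mug.py
python3 - <<'E'
from h import *
s=r.snapshot("scene"); cv2.imwrite("pics/s5.png",s["pixels"][...,::-1])
to([.4543,-.059,.261+.04+r.tip_reach])
E
```

```text
9.9 [0.4639 0.1421 0.3232] dp mm [-55.1   1.  264.3]
[[-0.171, 0.985, 0.005], [0.985, 0.171, 0.0], [-0.001, 0.005, -1.0]]
0.04320727741260904 0.0 [-0.55354485  0.86643327  0.72080583]
scene cyl [0.49077259 0.0164067 ] 411 0.0017260546220033296
scene rim [0.49148476 0.01662435] 96 0.0013678292577688938 0.0970799408897812
flask [ 0.51160378 -0.12695174]
flask [ 0.51484571 -0.12577868]
10.05 [0.4639 0.143  0.3231] dp mm [-1.973e+02 -4.430e+01 -1.000e-01]
[[-0.173, 0.985, 0.005], [0.985, 0.173, 0.001], [-0.0, 0.005, -1.0]]
```

View pics/s5.png

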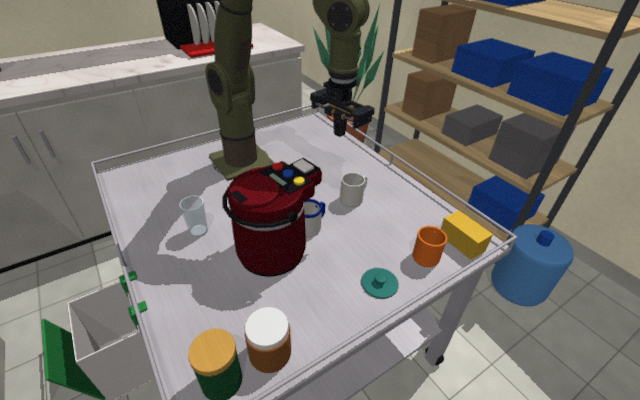

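The scene picture shows the mug at (313,213) standing upright under the nose, released, with the bystanders where they were. The scene fit for the mug is unchanged after release. Next I'll move above the red key.

>>> {"api": "step_arm", "payload": {
  "motion": [
    {"dp": [-50,-11,0],"twist": [0,0,0],"hand": -1},
    {"dp": [-100,-22,0],"twist": [0,0,0],"hand": -1},
    {"dp": [-150,-33,0],"twist": [0,0,0],"hand": -1},
    {"dp": [-197,-44,0],"twist": [0,0,0],"hand": -1},
    {"dp": [-197,-44,0],"twist": [0,0,0],"hand": -1}
  ]
}}

```text
clock: 10.68
tool_pos: [0.454, -0.0631, 0.3228]
eef_rot: [0.647, 0.763, 0.001, 0.002]
contact_force: [-0.4, 1.2, 0.1]
opening: 0.004
finger_force: 0.0
```

Run:
```python
from h import *
to([.4543,-.059,.261+r.tip_reach])
s,P,st=wcloud(); cv2.imwrite("pics/w6.png",s["pixels"][...,::-1])
h=cv2.cvtColor(s["pixels"],cv2.COLOR_RGB2HSV).astype(int); H,S,V=h[...,0],h[...,1],h[...,2]
top=(s["depth"]>0)&(P[...,2]>.254)&(P[...,2]<.268)&(np.hypot(P[...,0]-.498,P[...,1]+.03)<.08)
for n,m in dict(red=top&((H<6)|(H>174))&(S>150)&(V>150)&(P[...,0]<.48),blue=top&(H>100)&(H<130)&(S>120),yel=top&(H>18)&(H<35)&(S>120),white=top&(S<60)&(V>140)&(P[...,1]>-.03)).items():
    q=P[m]; print(n,len(q),(np.round(np.median(q,0),4),np.round(q.min(0)[:2],4),np.round(q.max(0)[:2],4)) if len(q) else '')
```

```text
10.675 [ 0.454  -0.0631  0.3228] dp mm [ 4.1  0.8 39.8]
[[-0.164, 0.986, 0.005], [0.986, 0.164, -0.0], [-0.001, 0.005, -1.0]]
red 1753 (array([ 0.4533, -0.0564,  0.2611]), array([ 0.4393, -0.0712]), array([ 0.4683, -0.0438]))
blue 1917 (array([ 0.4977, -0.0493,  0.2611]), array([ 0.4838, -0.0672]), array([ 0.5621, -0.0294]))
yel 1985 (array([ 0.5421, -0.0417,  0.261 ]), array([ 0.5288, -0.057 ]), array([ 0.562 , -0.0282]))
white 6072 (array([0.4884, 0.0052, 0.2611]), array([ 0.4619, -0.0164]), array([0.518 , 0.0255]))
```

View pics/w6.png

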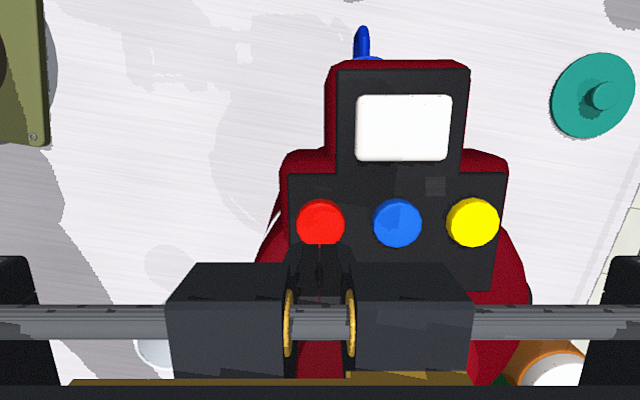

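The wrist picture shows red at (320,221), blue (397,223), yellow (472,222) and dispense (403,128). The mug handle at (362,40) lines up with the nose axis once perspective is allowed for. Next is pressing the red key.

>>> {"api": "step_arm", "payload": {
  "motion": [
    {"dp": [5,0.5,15],"twist": [0,0,0],"hand": -1},
    {"dp": [5,0.5,33],"twist": [0,0,0],"hand": -1},
    {"dp": [5,0.5,39],"twist": [0,0,0],"hand": -1},
    {"dp": [5,0.5,43],"twist": [0,0,0],"hand": -1},
    {"dp": [5,0.5,46],"twist": [0,0,0],"hand": -1}
  ]
}}

```text
clock: 11.35
tool_pos: [0.4548, -0.0531, 0.278]
eef_rot: [0.644, 0.765, 0.003, 0.002]
contact_force: [-7.4, 3.4, 28.9]
opening: 0.004
finger_force: 14.5
```

>>> {"api": "step_arm", "payload": {
  "motion": [
    {"dp": [0,0,0.5],"twist": [0,0,0],"hand": -1},
    {"dp": [0,0,0.5],"twist": [0,0,0],"hand": -1}
  ]
}}

```text
clock: 11.6
tool_pos: [0.4547, -0.0531, 0.2783]
eef_rot: [0.644, 0.765, 0.004, 0.002]
contact_force: [-4.7, 4.8, 13.9]
opening: 0.003
finger_force: 6.9
```

Run:
```python
from h import *
to([.454,-.058,.256+r.tip_reach])
print(r.get_state()["contact_force"])
s,P,st=wcloud()
h=cv2.cvtColor(s["pixels"],cv2.COLOR_RGB2HSV).astype(int); H,S,V=h[...,0],h[...,1],h[...,2]; ok=s["depth"]>0
b=ok&(H>100)&(H<130)&(S>90)&(P[...,2]<.1)&(P[...,2]>.02)&(P[...,1]>.03)&(P[...,1]<.15); print('handle',b.sum(),P[b].min(0),P[b].max(0),np.median(P[b],0))
```

```text
11.6 [ 0.4547 -0.0531  0.2783] dp mm [-4.7 -1.6  0.3]
[[-0.171, 0.985, 0.008], [0.985, 0.171, 0.003], [0.001, 0.008, -1.0]]
[-4.74035927  4.8444169  13.92423138]
handle 889 [0.45885272 0.05000876 0.02489174] [0.50345823 0.09421179 0.09757403] [0.4760021  0.07062572 0.0813634 ]
```

Red is fully down: the tip is at about 256 mm with 14 N on it. I'll let it up and move over the dispense key.

>>> {"api": "step_arm", "payload": {
  "motion": [
    {"dp": [0,0,-8],"twist": [0,0,0],"hand": -1},
    {"dp": [0,0,-30],"twist": [0,0,0],"hand": -1},
    {"dp": [20,18,-30],"twist": [0,0,0],"hand": -1},
    {"dp": [48,43,-30],"twist": [0,0,0],"hand": -1},
    {"dp": [48,43,-30],"twist": [0,0,0],"hand": -1}
  ]
}}

```text
clock: 12.28
tool_pos: [0.4903, 0.0027, 0.3076]
eef_rot: [0.642, 0.766, 0.004, 0.002]
contact_force: [-0.4, -0.5, -0.2]
opening: 0.004
finger_force: 0.0
```

Run:
```python
from h import *
to([.489,.0045,.256+r.tip_reach])
```

```text
12.275 [0.4903 0.0027 0.3076] dp mm [ 2.  -1.2 29.6]
[[-0.175, 0.985, 0.009], [0.985, 0.175, 0.003], [0.002, 0.01, -1.0]]
```

>>> {"api": "step_arm", "payload": {
  "motion": [
    {"dp": [0,-1,12],"twist": [0,0,0],"hand": -1},
    {"dp": [0,-1,22],"twist": [0,0,0],"hand": -1},
    {"dp": [0,-1,27],"twist": [0,0,0],"hand": -1},
    {"dp": [0,-1,30],"twist": [0,0,0],"hand": -1},
    {"dp": [0,-1,31.2],"twist": [0,0,0],"hand": -1}
  ]
}}

```text
clock: 12.9
tool_pos: [0.4868, -0.0014, 0.278]
eef_rot: [0.645, 0.764, 0.002, 0.002]
contact_force: [-9.9, -2.4, 31.4]
opening: 0.005
finger_force: 16.1
```

>>> {"api": "step_arm", "payload": {
  "motion": [
    {"dp": [0,0,0],"twist": [0,0,0],"hand": -1},
    {"dp": [0,0,0],"twist": [0,0,0],"hand": -1},
    {"dp": [0,0,0],"twist": [0,0,0],"hand": -1}
  ]
}}

```text
clock: 13.28
tool_pos: [0.4868, -0.0014, 0.2781]
eef_rot: [0.645, 0.764, 0.002, 0.003]
contact_force: [-8.4, -2.3, 24.5]
opening: 0.006
finger_force: 12.5
```

>>> {"api": "step_arm", "payload": {
  "motion": [
    {"dp": [0,0,0],"twist": [0,0,0],"hand": -1},
    {"dp": [0,0,0],"twist": [0,0,0],"hand": -1},
    {"dp": [0,0,0],"twist": [0,0,0],"hand": -1},
    {"dp": [0,0,0],"twist": [0,0,0],"hand": -1},
    {"dp": [0,0,0],"twist": [0,0,0],"hand": -1}
  ]
}}

```text
clock: 13.9
tool_pos: [0.4868, -0.0014, 0.2781]
eef_rot: [0.645, 0.764, 0.002, 0.003]
contact_force: [-8.8, -2.9, 25.0]
opening: 0.007
finger_force: 12.5
```

>>> {"api": "step_arm", "payload": {
  "motion": [
    {"dp": [0,0,0],"twist": [0,0,0],"hand": -1},
    {"dp": [0,0,0],"twist": [0,0,0],"hand": -1},
    {"dp": [0,0,0],"twist": [0,0,0],"hand": -1},
    {"dp": [0,0,0],"twist": [0,0,0],"hand": -1},
    {"dp": [0,0,0],"twist": [0,0,0],"hand": -1}
  ]
}}

```text
clock: 14.52
tool_pos: [0.4868, -0.0013, 0.2781]
eef_rot: [0.645, 0.764, 0.002, 0.003]
contact_force: [-7.7, -2.6, 24.7]
opening: 0.003
finger_force: 12.5
```

>>> {"api": "step_arm", "payload": {
  "motion": [
    {"dp": [0,0,0],"twist": [0,0,0],"hand": -1},
    {"dp": [0,0,0],"twist": [0,0,0],"hand": -1},
    {"dp": [0,0,0],"twist": [0,0,0],"hand": -1},
    {"dp": [0,0,0],"twist": [0,0,0],"hand": -1},
    {"dp": [0,0,0],"twist": [0,0,0],"hand": -1}
  ]
}}

```text
clock: 15.15
tool_pos: [0.4868, -0.0014, 0.2781]
eef_rot: [0.645, 0.764, 0.002, 0.003]
contact_force: [-8.6, -2.2, 24.7]
opening: 0.008
finger_force: 12.5
```

>>> {"api": "step_arm", "payload": {
  "motion": [
    {"dp": [0,0,0],"twist": [0,0,0],"hand": -1},
    {"dp": [0,0,0],"twist": [0,0,0],"hand": -1},
    {"dp": [0,0,0],"twist": [0,0,0],"hand": -1},
    {"dp": [0,0,0],"twist": [0,0,0],"hand": -1},
    {"dp": [0,0,0],"twist": [0,0,0],"hand": -1}
  ]
}}

```text
clock: 15.78
tool_pos: [0.4868, -0.0013, 0.2781]
eef_rot: [0.645, 0.764, 0.002, 0.003]
contact_force: [-8.4, -1.7, 25.8]
opening: 0.004
finger_force: 12.5
```

>>> {"api": "step_arm", "payload": {
  "motion": [
    {"dp": [0,0,-8],"twist": [0,0,0],"hand": -1},
    {"dp": [0,0,-30],"twist": [0,0,0],"hand": -1},
    {"dp": [-20,-18,-30],"twist": [0,0,0],"hand": -1},
    {"dp": [-48,-43,-30],"twist": [0,0,0],"hand": -1},
    {"dp": [-48,-43,-30],"twist": [0,0,0],"hand": -1}
  ]
}}

```text
clock: 16.4
tool_pos: [0.4518, -0.0574, 0.3054]
eef_rot: [0.646, 0.763, 0.002, 0.002]
contact_force: [1.1, 0.1, 0.2]
opening: 0.003
finger_force: 0.0
```

Run:
```python
from h import *
to([.454,-.058,.256+r.tip_reach])
```

```text
16.4 [ 0.4518 -0.0574  0.3054] dp mm [-1.   2.  27.4]
[[-0.165, 0.986, 0.005], [0.986, 0.165, 0.0], [-0.001, 0.005, -1.0]]
```

Dispense was held for over 2.5 s. Now red again, to lock, then retreat.

>>> {"api": "step_arm", "payload": {
  "motion": [
    {"dp": [0,1.5,10],"twist": [0,0,0],"hand": -1},
    {"dp": [0,1.5,20],"twist": [0,0,0],"hand": -1},
    {"dp": [0,1.5,25],"twist": [0,0,0],"hand": -1},
    {"dp": [0,1.5,28],"twist": [0,0,0],"hand": -1},
    {"dp": [0,1.5,28.8],"twist": [0,0,0],"hand": -1}
  ]
}}

```text
clock: 17.02
tool_pos: [0.4554, -0.0534, 0.2782]
eef_rot: [0.644, 0.765, 0.003, 0.002]
contact_force: [-5.6, 2.4, 22.9]
opening: 0.006
finger_force: 11.0
```

>>> {"api": "step_arm", "payload": {
  "motion": [
    {"dp": [0,0,0.3],"twist": [0,0,0],"hand": -1},
    {"dp": [0,0,0.3],"twist": [0,0,0],"hand": -1}
  ]
}}

```text
clock: 17.27
tool_pos: [0.4554, -0.0534, 0.2782]
eef_rot: [0.644, 0.765, 0.003, 0.003]
contact_force: [-4.6, 3.1, 18.7]
opening: 0.004
finger_force: 9.8
```

>>> {"api": "step_arm", "payload": {
  "motion": [
    {"dp": [0,0,-8],"twist": [0,0,0],"hand": -1},
    {"dp": [0,0,-40],"twist": [0,0,0],"hand": -1},
    {"dp": [0,0,-90],"twist": [0,0,0],"hand": -1},
    {"dp": [0,0,-120],"twist": [0,0,0],"hand": -1},
    {"dp": [0,0,-120],"twist": [0,0,0],"hand": -1}
  ]
}}

```text
clock: 17.9
tool_pos: [0.4554, -0.0546, 0.3982]
eef_rot: [0.644, 0.765, 0.004, 0.004]
contact_force: [0.3, -0.3, -0.5]
opening: 0.006
finger_force: 0.0
```

```bash
python3 mug.py
python3 - <<'E'
from h import *
s,P,st=wcloud(); cv2.imwrite("pics/w9.png",s["pixels"][...,::-1])
E
```

```text
17.9 [ 0.4554 -0.0546  0.3982] dp mm [137.2  40.4 339.7]
[[-0.17, 0.985, 0.011], [0.985, 0.17, 0.001], [-0.001, 0.011, -1.0]]
0.005588927439718366 0.0 [ 0.28013004 -0.34421138 -0.46212976]
scene cyl [0.4907098 0.0162985] 399 0.0017038817838002603
scene rim [0.49120089 0.01649352] 98 0.0016021481790975962 0.09746900105517398
flask [ 0.51156572 -0.12689678]
flask [ 0.51483731 -0.12579032]
```

View pics/w9.png

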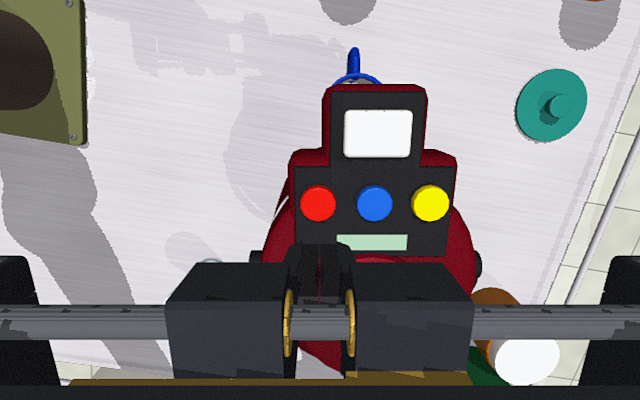

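The wrist picture shows all four keys up (red at (318,203), dispense at (378,133)), the mug rim and handle in line in front of the nose at (354,70), and the robot clear of everything.

```bash
python3 -c "
from plant import r
print(r.finish_job())"
```

```text
the job is handed in; nothing more can be done
None
```

The job is handed in: the mug was slid to within about 2 mm of the spout axis and released, then red, dispense (held over 2.5 s) and red again were each pressed fully down and let up, with no other key or bystander touched.

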